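# Seat a row of tube plugs with one stroke of the fingertip

### The arm

A 6-joint arm with a two-finger parallel gripper is mounted at the origin on a cart in front of the work surface, level with it; the furniture and walls round the work are solid. World frame = base frame: x ahead of the robot, y to its left, z up, the work surface at z = 0. Lengths are in m, angles in rad, forces in N, time in s.
With the tool pointing down it reaches from about 0.325 to 1 m from the base axis. Payload 5.1 kg.
Tool frame: the origin (TCP) lies between the finger pads, 19 mm behind the fingertips; this is the grasp point; z points along the fingers, y is the line along which they close (so a half turn about z gives the same grasp; the last joint's range is limited). The gripper opens to 85 mm and grips with 20 to 120 N. Pads are 22 mm wide; open, the fingers measure 114 mm over their backs; the gripper's body (76 mm by 85 mm) begins 54 mm behind the grasp point. The pads swing forward as they close: fully open they stand 13 mm farther back than shut.
Start: joints at [1.037, 0.124, 1.65, -0, 1.367, -0.083], TCP at [0.283, 0.585, 0.25] pointing down, gripper open.
Joint ranges: [-2.61, 2.61], [-1.02, 2.33], [0.03, 2.71], [-1.35, 4.49], [0.32, 2.68], [-2.91, 2.91]. Speed limits (rad/s): [2.57, 2.57, 3.14, 3.14, 3.14, 3.14].

### API

Orientations are given as a rotation vector (axis times angle).
In Python, from cell import arm gives the robot as it stands. The module is installed in compiled form; this text tells all that it offers.
- The arm moves only by the tool send_rows, never from a script. Its argument "rows" is a list of rows, each a list of 4 numbers: the shift along the tool's x, y, z in mm, then the turn about the tool's z in degrees. A call has 1 to 8 rows; each row is the pose to reach, as a shift and turn from the pose commanded when the call began, along the tool's axes at that moment; what a row does not reach only later rows make up. A row lasts 1/8 s, in which the tool goes at most 62.5 mm and 10.7 degrees, less where a joint would pass 70% of its speed; a pose out of reach is approached as far as the arm can. A call with a gripper value outside its range is refused whole. "hand" is the closure, from 0 (fully open) to 1 (shut), set as the call begins (left out, the last holds). The fingers move at their own pace and stop on an object; "squeeze" is the grip in N (left out, the last holds). Time passes only in rows, so rows that repeat a pose let the fingers close. It gives the time, the measured TCP pose, the force, the opening and the grip force at its end, in the units of the state.
- arm.read_state(): the state, without advancing time (a new reading comes with each control period).
- arm.read_camera(name): name is "scene" or "top" or "wrist"; returns a dict with "pixels" (480x640x3 uint8, red, green, blue), "fx", "fy", "cx", "cy" (pixels), "k1" (the pictures are not rectified: a ray, as slopes to the right and down, at radius r is drawn at 1 + k1 r^2 times it, then the intrinsics apply), "R" (3x3) and "t" (3): a world point X has camera coordinates R X + t. Camera axes: x right, y down, z forward; pixel columns grow to the right and rows downward; lengths in m; the calibration is good to about 2 mm. A picture is of the moment at which its call begins. There is no depth.
- arm.hand_in(): hands the job in; it is judged then, once.
Trained networks look in a picture, given as the dict that the camera call returned (one of the last four; its "shot" number tells which), for a name from the list of things; names that differ only in an ending like _2 or _b are one class to them, and where a whole thing is asked for, a point or a joint stands for the part that bears it (a point fixed in the world has none). Each returns a list of dicts, best first, with "conf" (0 to 1); they miss things now and then, are a little off and sometimes report something else, mostly with a low value. They report only what shows in the picture. A call takes as long as a camera call.
- arm.cut_out(picture, query): "region" (480x640 bool, what is visible of it) and "rect" ([left, top, right, bottom] in pixels, round what is visible of it).
The state is a dict: "time": time; "joints": joint angles; "dq": joint speeds; "tau": joint torques, N m; "eef_pos": TCP position; "orientation": TCP orientation; "wrist_force": force on the tool from outside, world axes, zero at the start; "wrist_torque": the same for the moment, N m; "opening": finger opening in m; "finger_force": force on a finger pad.
Only numpy, scipy, OpenCV 4.12 (cv2) and the standard library are available. Lean on these libraries where they do the work, as an engineer would, in place of code of your own. Each camera call takes 0.05 s, during which the arm holds its last target. There are 200 camera calls.

### The job

Starting at the end of the grey metal tube block that has the lug, run the closed fingertips once along the row of wide conical plugs, pressing each one gently down home in turn, and keep the fingers down on the row until the last plug is in. Do not pull any plug out, leave the slim vent pins in the other row as they stand, and do not move the things lying round the block. Finish clear of everything.

Things in the scene. Friction and masses are not known exactly. Their poses are not given: they have to be found in the camera images.
- tube_block: grey metal tube block, fixed, 204 (x) by 104 (y) mm, top 45 mm above the worktop; origin under its centre, z up. A flat lug with a hole, 30 mm long, sticks out of its -x end. On top are two rows at x = -76, -38, 0, 38, 76 mm: wide conical plugs (30 mm across) along y = -24 mm, slim vent pins (10 mm across) along y = +26 mm, all white plastic.
- plug1_top (a point): centre of the top of wide plug 1 (at the lug end); moves down with it. 30 mm wide cap: 3 mm rim, above it a 6 mm high cone (27 degree sides, flat middle 6 mm). Top 59 mm above the worktop when fully up, 54 mm when home, rim on the block.
- plug2_top (a point): centre of the top of wide plug 2 (counted from the lug end); moves down with it. 30 mm wide cap: 3 mm rim, above it a 6 mm high cone (27 degree sides, flat middle 6 mm). Top 59 mm above the worktop when fully up, 54 mm when home, rim on the block.
- plug3_top (a point): centre of the top of wide plug 3 (counted from the lug end); moves down with it. 30 mm wide cap: 3 mm rim, above it a 6 mm high cone (27 degree sides, flat middle 6 mm). Top 59 mm above the worktop when fully up, 54 mm when home, rim on the block.
- plug4_top (a point): centre of the top of wide plug 4 (counted from the lug end); moves down with it. 30 mm wide cap: 3 mm rim, above it a 6 mm high cone (27 degree sides, flat middle 6 mm). Top 59 mm above the worktop when fully up, 54 mm when home, rim on the block.
- plug5_top (a point): centre of the top of wide plug 5 (at the end away from the lug); moves down with it. 30 mm wide cap: 3 mm rim, above it a 6 mm high cone (27 degree sides, flat middle 6 mm). Top 59 mm above the worktop when fully up, 54 mm when home, rim on the block.
- plug1 (a joint): how far wide plug 1 is pushed down, m: 0 = 5 mm proud, 0.005 = fully home (a hard stop), negative = pulled out. Friction of about 3 N, no spring: it stays where it is left. A fingertip that slides level along the row at the home height wedges the next cone down.
- plug2 (a joint): how far wide plug 2 is pushed down, m: 0 = 5 mm proud, 0.005 = fully home (a hard stop), negative = pulled out. Friction of about 3 N, no spring: it stays where it is left. A fingertip that slides level along the row at the home height wedges the next cone down.
- plug3 (a joint): how far wide plug 3 is pushed down, m: 0 = 5 mm proud, 0.005 = fully home (a hard stop), negative = pulled out. Friction of about 3 N, no spring: it stays where it is left. A fingertip that slides level along the row at the home height wedges the next cone down.
- plug4 (a joint): how far wide plug 4 is pushed down, m: 0 = 5 mm proud, 0.005 = fully home (a hard stop), negative = pulled out. Friction of about 3 N, no spring: it stays where it is left. A fingertip that slides level along the row at the home height wedges the next cone down.
- plug5 (a joint): how far wide plug 5 is pushed down, m: 0 = 5 mm proud, 0.005 = fully home (a hard stop), negative = pulled out. Friction of about 3 N, no spring: it stays where it is left. A fingertip that slides level along the row at the home height wedges the next cone down.
- vent1 (a joint): how far slim vent pin 1 (10 mm across, standing 12 mm out of the block, beside plug 1) is pushed down, m: 0 = open, 0.008 = shut, negative = pulled out. Friction of about 2 N. Leave alone.
- vent2 (a joint): how far slim vent pin 2 (10 mm across, standing 12 mm out of the block, beside plug 2) is pushed down, m: 0 = open, 0.008 = shut, negative = pulled out. Friction of about 2 N. Leave alone.
- vent3 (a joint): how far slim vent pin 3 (10 mm across, standing 12 mm out of the block, beside plug 3) is pushed down, m: 0 = open, 0.008 = shut, negative = pulled out. Friction of about 2 N. Leave alone.
- vent4 (a joint): how far slim vent pin 4 (10 mm across, standing 12 mm out of the block, beside plug 4) is pushed down, m: 0 = open, 0.008 = shut, negative = pulled out. Friction of about 2 N. Leave alone.
- vent5 (a joint): how far slim vent pin 5 (10 mm across, standing 12 mm out of the block, beside plug 5) is pushed down, m: 0 = open, 0.008 = shut, negative = pulled out. Friction of about 2 N. Leave alone.
- loose_forceps: steel forceps, 14x122x8 mm, lying flat beside the block; origin under its centre, long axis y. Leave alone.
- loose_opener: small flat tube opener, 22x71x8 mm, lying beside the block; origin under its centre, long axis y. Leave alone.
- loose_dish: small petri dish, 59 mm across, 15 mm high, beside the block; origin under its centre. Leave alone.
- loose_vial: small upright vial, 12 mm across, 40 mm high, near the end of the block away from the lug; origin under its centre. Leave alone.
- loose_marker: marker pen, 14x130x12 mm, lying across the lug end of the block; origin under its centre, long axis y. Leave alone.

How it is judged:
By the outcome, as a careful person would: the job done as asked, in the order asked, and still so for the second after the job is handed in, with the robot touching nothing.
It also fails if it takes over 40 s, if anything falls off the work surface, if the arm or the gripper's body presses on something with over 40 N, if the wrist force passes 120 N, or if a joint passes its speed limit or range.

## Working session

There is one attempt and no reset: what is moved stays moved. The work goes in short steps, Python scripts to look and compute and a tool call to move; the robot and the scene stay as the last step left them, time stands still between calls to the robot, and variables do not carry over. Pictures are saved under pics/ and viewed, at most 10 in all, crops included, and the job is handed in when it is done.

Besides the shell and the picture viewer there is one more tool, called after "Request:" as name(argument=value, ...) on one line, values as JSON. send_rows: Moves the arm, as the interface text tells. Its arguments: {"type":"object","properties":{"rows":{"type":"array","items":{"type":"array","items":{"type":"number"}}},"hand":{"type":"number"},"squeeze":{"type":"number"}},"required":["rows"]}

```bash
mkdir -p pics
cat > h.py <<'E'
from cell import arm
import numpy as np, cv2
def cam(n,save=None):
    p=arm.read_camera(n)
    if save: cv2.imwrite('pics/'+save,cv2.cvtColor(p['pixels'],cv2.COLOR_RGB2BGR))
    return p
def ray(p,u,v):
    x=(u-p['cx'])/p['fx'];y=(v-p['cy'])/p['fy'];a,b=x,y
    for _ in range(20):
        s=1+p['k1']*(a*a+b*b);a,b=x/s,y/s
    R=np.array(p['R']);t=np.array(p['t'])
    return -R.T@t,R.T@np.array([a,b,1.])
def atz(p,u,v,z):
    o,d=ray(p,u,v);return o+d*(z-o[2])/d[2]
def proj(p,X):
    c=np.array(p['R'])@np.array(X)+np.array(p['t']);a,b=c[:2]/c[2];s=1+p['k1']*(a*a+b*b)
    return a*s*p['fx']+p['cx'],b*s*p['fy']+p['cy']
E
python3 - <<'E'
from h import *
s=arm.read_state();print({k:np.round(v,4) for k,v in s.items()})
for n in('top','scene'):
    p=cam(n,n+'0.png');print(n,np.round(-np.array(p['R']).T@p['t'],3),p['fx'],p['k1'])
    for q in['tube_block','plug1_top','vent1','loose_forceps','loose_opener','loose_dish','loose_vial','loose_marker']:
        for r in arm.cut_out(p,q)[:6]:
            if r['conf']<.2: continue
            ys,xs=np.nonzero(r['region']);z={'tube_block':.045,'plug1_top':.055,'vent1':.057,'loose_vial':.04}.get(q,.008)
            print(q,round(r['conf'],2),r['rect'],np.round([xs.mean(),ys.mean()],1),np.round(atz(p,xs.mean(),ys.mean(),z),4))
E
```

```text
{'time': np.float64(0.0), 'joints': array([ 1.0374,  0.1245,  1.6517, -0.    ,  1.3675, -0.0826]), 'dq': array([ 0.0011, -0.0007,  0.0002, -0.0006, -0.0015, -0.0003]), 'tau': array([-1.30000e-03, -4.23622e+01, -3.65445e+01, -3.00000e-04,
        7.20000e-03, -0.00000e+00]), 'eef_pos': array([0.2829, 0.5845, 0.2488]), 'orientation': array([-0.702 , -3.0615,  0.0031]), 'wrist_force': array([0.1656, 0.1992, 0.0601]), 'wrist_torque': array([-0.0162, -0.0045, -0.0425]), 'finger_force': np.float64(0.0), 'opening': np.float64(0.0856)}
top [0.43  0.06  0.909] 506.6066750585842 -0.016577417574113962
tube_block 0.93 [249.4, 238.7, 386.9, 306.2] [320.8 272.7] [0.5444 0.0624 0.045 ]
plug1_top 0.68 [276.0, 278.7, 290.8, 295.5] [280.8 287.8] [0.5166 0.1296 0.055 ]
loose_forceps 0.63 [339.6, 273.2, 353.0, 293.4] [347.9 283.3] [0.5308 0.0139 0.008 ]
loose_opener 0.79 [328.2, 216.4, 364.8, 233.3] [347.9 227.9] [0.6321 0.0142 0.008 ]
loose_dish 0.61 [277.1, 208.5, 308.9, 241.2] [290.  224.7] [0.6367 0.1197 0.008 ]
loose_vial 0.69 [294.8, 278.4, 309.8, 292.3] [303.  285.7] [0.5221 0.0927 0.04  ]
loose_
[... 507 characters left out ...]
 320.7, 260.5] [318.6 260.1] [0.5738 0.0191 0.055 ]
vent1 0.48 [333.8, 264.6, 338.6, 272.8] [334.4 270.2] [ 0.575  -0.0222  0.057 ]
vent1 0.46 [287.8, 239.7, 291.1, 245.3] [290.4 242.5] [0.5657 0.0902 0.057 ]
vent1 0.46 [302.1, 246.5, 307.3, 253.4] [303.9 251.1] [0.5684 0.0533 0.057 ]
vent1 0.42 [313.1, 255.0, 321.9, 264.8] [318.6 260. ] [0.5721 0.0165 0.057 ]
loose_forceps 0.6 [230.4, 289.7, 277.1, 323.4] [250.5 302.8] [0.4579 0.0385 0.008 ]
loose_opener 0.46 [356.9, 276.8, 366.6, 286.2] [360.5 280.1] [ 0.6381 -0.0092  0.008 ]
loose_dish 0.86 [303.7, 237.9, 330.8, 256.7] [319.6 244.6] [0.6504 0.1273 0.008 ]
loose_vial 0.53 [348.3, 286.2, 354.5, 317.0] [352.8 300.4] [ 0.5641 -0.083   0.04  ]
```

Run:
```python
import cv2
a=cv2.imread('pics/top0.png')[190:340,215:415];cv2.imwrite('pics/t1.png',cv2.resize(a,None,fx=4,fy=4,interpolation=cv2.INTER_CUBIC))
a=cv2.imread('pics/scene0.png')[210:345,210:390];cv2.imwrite('pics/s1.png',cv2.resize(a,None,fx=4.4,fy=4.4,interpolation=cv2.INTER_CUBIC))
```

```text
(no output)
```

View pics/t1.png

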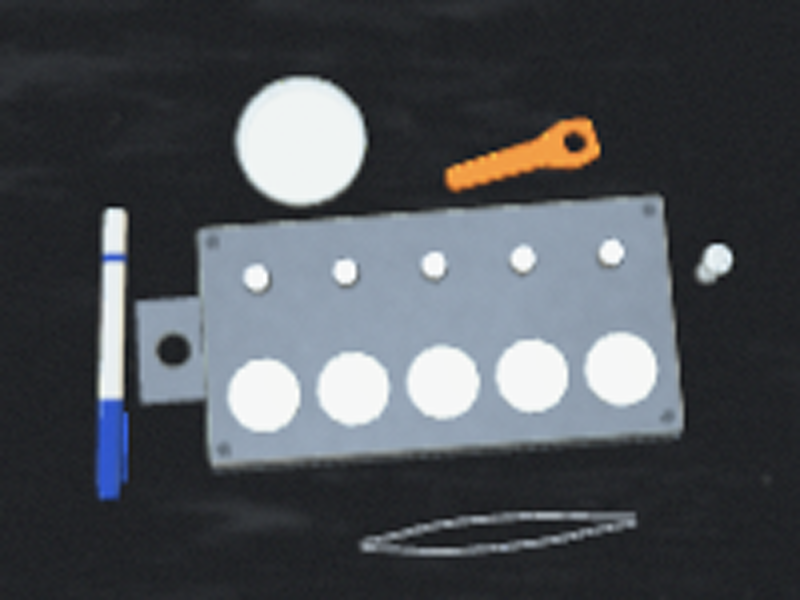

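View pics/s1.png

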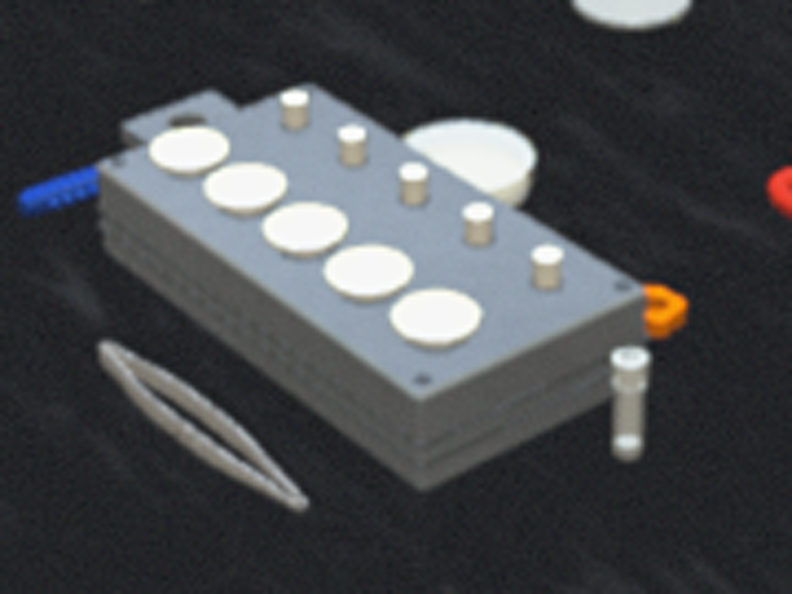

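The top crop shows the lug at the left (crop pixel 172,350). Plugs 1–5 run from (264,395) to (621,369), with the vents above them. The vial is at (716,258), past the far end, and the marker is left of the lug. The scene view agrees. Next I fit the block pose.

```bash
cat > fit.py <<'E'
from h import *
from scipy.optimize import least_squares
def blobs(p,box):
    x0,y0,x1,y1=box
    m=(p['pixels'].min(2)>np.uint8(205)).astype(np.uint8);k=np.zeros_like(m);k[y0:y1,x0:x1]=m[y0:y1,x0:x1]
    n,l,s,c=cv2.connectedComponentsWithStats(k);return [(s[i,4],c[i]) for i in range(1,n) if s[i,4]>8]
if __name__=='__main__':
    p=cam('top')
    b=blobs(p,(266,240,384,302));big=sorted([c for a,c in b if a>120],key=lambda c:c[0]);sm=sorted([c for a,c in b if a<=120],key=lambda c:c[0])
    print([(int(a),np.round(c,1).tolist()) for a,c in b])
    X=[-76,-38,0,38,76]
    L=[(x/1e3,-.024,.053,c) for x,c in zip(X,big)]+[(x/1e3,.026,.056,c) for x,c in zip(X,sm)]
    f=lambda q:np.concatenate([np.array(proj(p,(q[0]+np.cos(q[2])*x-np.sin(q[2])*y,q[1]+np.sin(q[2])*x+np.cos(q[2])*y,z)))-c for x,y,z,c in L])
    r=least_squares(f,[.545,.06,-1.5]);q=r.x;print(q,np.degrees(q[2]),np.round(r.fun,1))
    C,S=np.cos(q[2]),np.sin(q[2]);W=lambda x,y:np.round([q[0]+C*x-S*y,q[1]+S*x+C*y],4)
    for x in X: print(W(x/1e3,-.024))
    ps=cam('scene')
    for x in X: print(np.round(proj(ps,(*W(x/1e3,-.024),.053)),1), np.round(proj(ps,(*W(x/1e3,.026),.057)),1))
    print([(int(a),np.round(c,1).tolist()) for a,c in blobs(ps,(235,228,350,292))])
E
python3 fit.py
```

```text
[(27, [367.6, 252.4]), (26, [323.0, 255.5]), (26, [345.3, 254.2]), (27, [300.9, 257.4]), (27, [278.5, 258.9]), (251, [369.8, 281.8]), (255, [347.5, 283.5]), (253, [325.3, 285.2]), (252, [302.9, 286.7]), (255, [280.5, 288.4])]
[ 0.54620899  0.05662092 -1.48504356] -85.08672859166558 [-0.1 -0.1 -0.   0.  -0.  -0.2  0.1 -0.1  0.  -0.   0.1  0.1 -0.1 -0.1
  0.1  0.2 -0.  -0.1 -0.1  0.1]
[0.5158 0.1303]
[0.519  0.0924]
[0.5223 0.0546]
[0.5256 0.0167]
[ 0.5288 -0.0212]
[252.9 243.5] [276.8 232.3]
[265.7 252.2] [290.  240.5]
[279.3 261.4] [303.9 249.1]
[293.8 271.2] [318.7 258.2]
[309.1 281.6] [334.3 267.9]
[(15, [276.7, 231.9]), (136, [252.5, 243.3]), (16, [289.5, 239.9]), (285, [317.9, 244.5]), (149, [265.2, 251.6]), (20, [303.5, 248.5]), (160, [278.9, 261.0]), (22, [318.2, 257.6]), (176, [293.3, 270.9]), (23, [333.9, 267.4]), (191, [308.6, 281.3])]
```

```bash
cat > go.py <<'E'
import sys
from h import *
from scipy.spatial.transform import Rotation as Ro
s=arm.read_state();P=s['eef_pos'];R=Ro.from_rotvec(s['orientation']).as_matrix()
x,y,z=map(float,sys.argv[1:4]);ya=float(sys.argv[4])
yaw=np.degrees(np.arctan2(R[1,0],R[0,0]))
print('t',s['time'],'P',np.round(P,4),'yaw',round(yaw,2),'tilt',np.round(R[:,2],4),'F',np.round(s['wrist_force'],2),'q',np.round(s['joints'],2))
print('shift',np.round(R.T@(np.array([x,y,z])-P)*1e3,1),'turn',round(-((ya-yaw+180)%360-180),2),'open',s['opening'])
E
python3 go.py .5158 .1303 .15 94.91
```

```text
t 1.0 P [0.2832 0.585  0.25  ] yaw 154.17 tilt [ 0.  0. -1.] F [-0.48 -0.06 -0.16] q [ 1.04  0.12  1.65 -0.    1.37 -0.08]
shift [-407.4 -308.   100. ] turn 59.26 open 0.08548153865087797
```

Request:
send_rows(rows=[[-40,-30,10,10],[-90,-68,22,20],[-140,-106,34,30],[-190,-144,46,40],[-240,-182,58,50],[-290,-220,70,59.3],[-340,-258,85,59.3],[-385,-291,90,59.3]], hand=1, squeeze=20)

```text
time: 2.0
eef_pos: [0.502, 0.1558, 0.1597]
orientation: [-2.125, -2.314, 0.0]
wrist_force: [0.0, 0.3, -0.1]
opening: 0.0003
finger_force: 0.0
```

```bash
python3 go.py .5158 .1303 .11 94.91
```

```text
t 2.0 P [0.502  0.1558 0.1597] yaw 94.88 tilt [-3.e-04  1.e-04 -1.e+00] F [ 0.03  0.33 -0.12] q [ 0.2  -0.08  2.01  0.    1.21  0.11]
shift [-26.6  11.6  49.7] turn -0.03 open 0.00028075453901438556
```

Request:
send_rows(rows=[[-14,6,30,0],[-26,11,60,0],[-26.6,11.6,64.7,0],[-26.6,11.6,64.7,0]])

```text
time: 2.5
eef_pos: [0.5156, 0.1326, 0.096]
orientation: [-2.125, -2.314, -0.0]
wrist_force: [0.4, -0.4, 0.4]
opening: -0.0003
finger_force: 0.0
```

```bash
python3 go.py .5158 .1303 .078 94.91
python3 - <<'E'
from h import *
p=cam('scene','s2.png');q=cam('wrist','w2.png')
print(np.round(proj(p,(.5158,.1303,.053)),1),np.round(proj(p,(*arm.read_state()['eef_pos'][:2],arm.read_state()['eef_pos'][2]-.019)),1))
a=cv2.imread('pics/s2.png')[190:290,190:330];cv2.imwrite('pics/s2c.png',cv2.resize(a,None,fx=5.5,fy=5.5,interpolation=cv2.INTER_CUBIC))
E
```

```text
t 2.5 P [0.5156 0.1326 0.096 ] yaw 94.88 tilt [ 1.e-04  2.e-04 -1.e+00] F [ 0.38 -0.38  0.38] q [0.15 0.01 2.04 0.   1.09 0.07]
shift [-2.3 -0.  18. ] turn -0.03 open -0.00030633546964078695
[252.9 243.5] [251.4 229.6]
```

View pics/s2c.png

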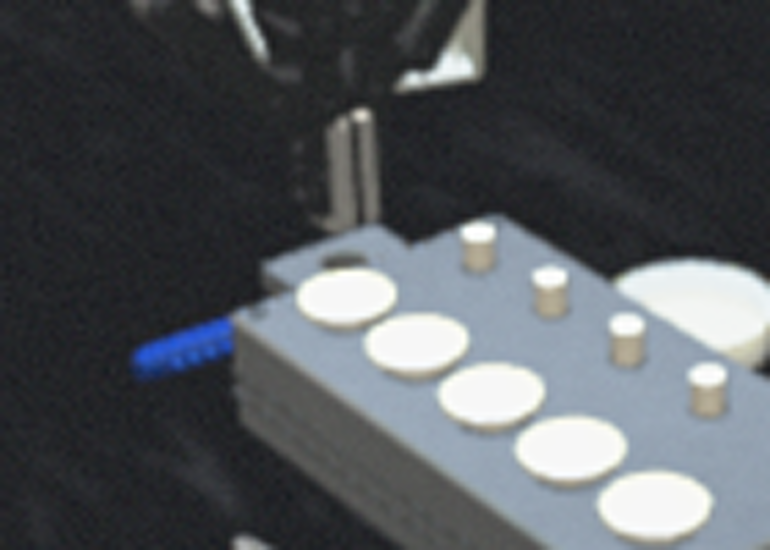

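View pics/w2.png

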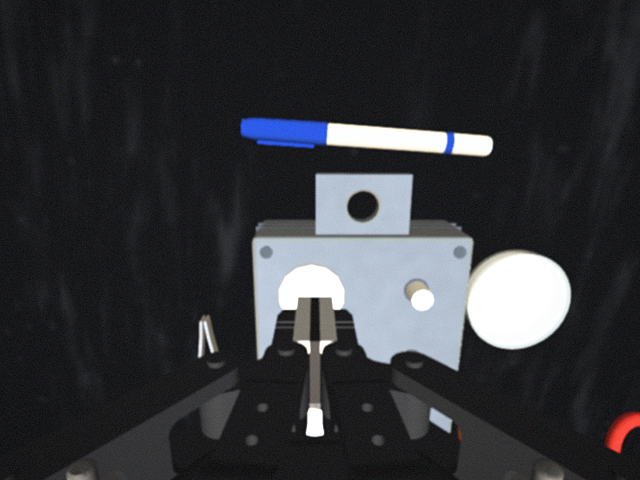

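Both views agree: the shut fingers stand over plug 1, centred across the row to about 1 mm. Descending in small steps.

Request:
send_rows(rows=[[-2.3,0,8,0],[-2.3,0,14,0],[-2.3,0,17,0],[-2.3,0,18.5,0],[-2.3,0,19.5,0],[-2.3,0,20.5,0],[-2.3,0,20.5,0]])

```text
time: 3.48
eef_pos: [0.5158, 0.13, 0.0752]
orientation: [-2.125, -2.314, -0.0]
wrist_force: [-1.8, 0.2, 3.1]
opening: -0.0
finger_force: 1.2
```

```bash
python3 go.py .5158 .1303 .073 94.91; sleep 0; python3 go.py .5158 .1303 .073 94.91
```

```text
t 3.475 P [0.5158 0.13   0.0752] yaw 94.87 tilt [ 0.e+00  1.e-04 -1.e+00] F [-1.83  0.21  3.05] q [0.15 0.04 2.05 0.   1.05 0.06]
shift [0.3 0.1 2.2] turn -0.04 open -2.942092726743138e-06
t 3.475 P [0.5158 0.13   0.0752] yaw 94.87 tilt [ 0.e+00  1.e-04 -1.e+00] F [-1.83  0.21  3.05] q [0.15 0.04 2.05 0.   1.05 0.06]
shift [0.3 0.1 2.2] turn -0.04 open -2.942092726743138e-06
```

Request:
send_rows(rows=[[0,0,0.8,0],[0,0,1.5,0],[0,0,2.0,0],[0,0,2.0,0]])

```text
time: 3.98
eef_pos: [0.5158, 0.13, 0.0731]
orientation: [2.125, 2.314, 0.0]
wrist_force: [-1.7, 1.0, 2.1]
opening: -0.0002
finger_force: 1.2
```

Request:
send_rows(rows=[[0,0,0.3,0],[0,0,0.3,0]])

```text
time: 4.22
eef_pos: [0.5158, 0.13, 0.0728]
orientation: [2.125, 2.314, 0.0]
wrist_force: [-1.3, -0.1, 2.6]
opening: 0.0001
finger_force: 1.3
```

Request:
send_rows(rows=[[0,0,0.3,0],[0,0,0.3,0]])

```text
time: 4.47
eef_pos: [0.5158, 0.13, 0.0727]
orientation: [2.125, 2.314, 0.0]
wrist_force: [-1.8, 0.6, 3.1]
opening: 0.0001
finger_force: 1.9
```

Request:
send_rows(rows=[[0,0,0.3,0],[0,0,0.3,0]])

```text
time: 4.72
eef_pos: [0.5158, 0.13, 0.0726]
orientation: [2.125, 2.314, 0.0]
wrist_force: [-2.8, -0.2, 5.3]
opening: -0.0002
finger_force: 2.8
```

Request:
send_rows(rows=[[0,0,0.4,0],[0,0,0.4,0]])

```text
time: 4.97
eef_pos: [0.5159, 0.13, 0.0726]
orientation: [-2.125, -2.314, 0.0]
wrist_force: [-4.6, -0.7, 7.2]
opening: 0.0
finger_force: 3.8
```

Run:
```python
from h import *
for i in range(4):
    p=cam('wrist','w3.png' if i==0 else None);s=arm.read_state();print(s['time'],np.round(s['wrist_force'],2),np.round(s['wrist_torque'],3),np.round(s['eef_pos'],4),s['finger_force'])
a=cv2.imread('pics/w3.png')[230:400,220:420];cv2.imwrite('pics/w3c.png',cv2.resize(a,None,fx=3.5,fy=3.5,interpolation=cv2.INTER_CUBIC))
```

```text
5.025 [-3.99  0.03  7.03] [0.028 0.628 0.004] [0.5159 0.13   0.0725] 3.7479247968440177
5.075 [-4.43 -0.91  7.67] [-0.003  0.695 -0.029] [0.5159 0.13   0.0725] 3.743434773059562
5.125 [-3.    0.4   7.41] [ 0.009  0.649 -0.009] [0.5159 0.13   0.0726] 3.7406615597137716
5.175 [-2.48 -0.38  7.57] [ 0.002  0.651 -0.054] [0.5159 0.13   0.0726] 3.7388591388298664
```

View pics/w3c.png

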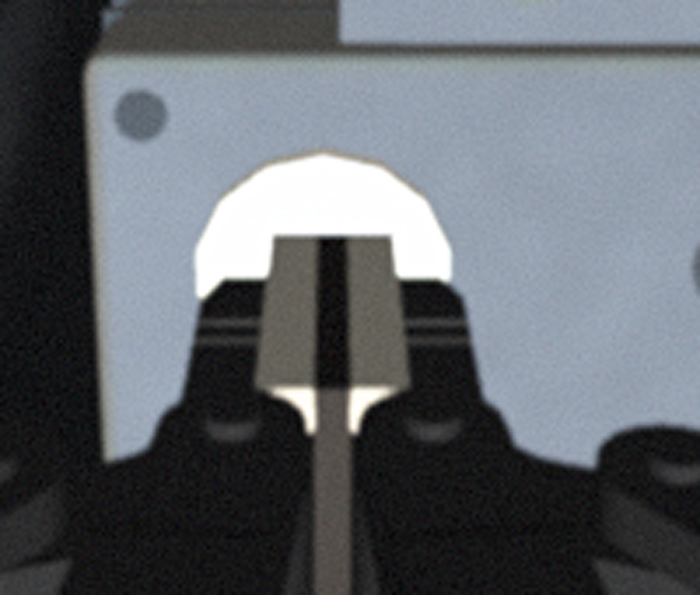

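The wrist crop shows the shut tip seated across the cap, cap centre near (325,260) against the finger seam at 332. That is under 1 mm off. Plug 1 is at its hard stop (z 0.0726, force rising). Now I slide level to plug 2.

Request:
send_rows(rows=[[-3,0,-0.4,0],[-6,0,-0.7,0],[-9,0,-0.7,0],[-12,0,-0.7,0],[-14.5,0,-0.7,0],[-17,0,-0.7,0],[-19.5,0,-0.7,0],[-22,0,-0.7,0]])

```text
time: 6.18
eef_pos: [0.518, 0.1085, 0.073]
orientation: [-2.125, -2.314, -0.003]
wrist_force: [-0.1, 5.0, 2.8]
opening: -0.0003
finger_force: 2.4
```

Request:
send_rows(rows=[[-2.5,0,0,0],[-5,0,0,0],[-7.5,0,0,0],[-10,0,0.2,0],[-12.5,0,0.4,0],[-15,0,0.6,0],[-16,0,0.7,0],[-16,0,0.7,0]])

```text
time: 7.18
eef_pos: [0.5196, 0.0922, 0.0726]
orientation: [2.125, 2.313, 0.002]
wrist_force: [-0.4, 3.9, 6.1]
opening: 0.0003
finger_force: 3.0
```

Request:
send_rows(rows=[[-3,0,-0.4,0],[-6,-0.2,-0.7,0],[-9,-0.4,-0.7,0],[-12,-0.6,-0.7,0],[-14.5,-0.6,-0.7,0],[-17,-0.6,-0.7,0],[-19.5,-0.6,-0.7,0],[-22,-0.6,-0.7,0]])

```text
time: 8.18
eef_pos: [0.5205, 0.0707, 0.0729]
orientation: [-2.125, -2.313, -0.002]
wrist_force: [-0.3, 5.8, 3.0]
opening: 0.0003
finger_force: 2.5
```

Request:
send_rows(rows=[[-2.5,0,0,0],[-5,0,0,0],[-7.5,0,0,0],[-10,0,0.2,0],[-12.5,0,0.4,0],[-15,0,0.6,0],[-16,0,0.7,0],[-16,0,0.7,0]])

```text
time: 9.18
eef_pos: [0.5222, 0.0543, 0.0726]
orientation: [2.125, 2.313, 0.002]
wrist_force: [-0.4, 2.6, 5.6]
opening: 0.0002
finger_force: 3.0
```

Plug 3 is home at the same height, and the position matches the fit (.5223, .0546). On to plug 4.

Request:
send_rows(rows=[[-3,0,-0.4,0],[-6,0,-0.7,0],[-9,0,-0.7,0],[-12,0,-0.7,0],[-14.5,0,-0.7,0],[-17,0,-0.7,0],[-19.5,0,-0.7,0],[-22,0,-0.7,0]])

```text
time: 10.18
eef_pos: [0.5237, 0.0328, 0.0729]
orientation: [-2.125, -2.313, -0.002]
wrist_force: [-1.7, 5.9, 2.8]
opening: -0.0
finger_force: 2.5
```

Request:
send_rows(rows=[[-2.5,0,0,0],[-5,0,0,0],[-7.5,0,0,0],[-10,0,0.2,0],[-12.5,0,0.4,0],[-15,0,0.6,0],[-16,0,0.7,0],[-16,0,0.7,0]])

```text
time: 11.18
eef_pos: [0.5254, 0.0164, 0.0726]
orientation: [2.125, 2.313, 0.002]
wrist_force: [-0.2, 4.3, 5.7]
opening: -0.0002
finger_force: 3.0
```

Request:
send_rows(rows=[[-3,0,-0.4,0],[-6,0,-0.7,0],[-9,0,-0.7,0],[-12,0,-0.7,0],[-14.5,0,-0.7,0],[-17,0,-0.7,0],[-19.5,0,-0.7,0],[-22,0,-0.7,0]])

```text
time: 12.18
eef_pos: [0.5269, -0.005, 0.0728]
orientation: [-2.125, -2.313, -0.002]
wrist_force: [-0.2, 4.5, 1.5]
opening: -0.0003
finger_force: 2.5
```

Request:
send_rows(rows=[[-2.5,0,0,0],[-5,0,0,0],[-7.5,0,0,0],[-10,0,0.2,0],[-12.5,0,0.4,0],[-15,0,0.6,0],[-16,0,0.8,0],[-16,0,0.8,0]])

```text
time: 13.18
eef_pos: [0.5286, -0.0214, 0.0726]
orientation: [2.125, 2.313, 0.002]
wrist_force: [-1.2, 4.6, 7.5]
opening: 0.0
finger_force: 3.3
```

Request:
send_rows(rows=[[0,0,-1,0],[0,0,-6,0],[0,0,-20,0],[0,0,-50,0],[0,0,-90,0],[0,0,-130,0],[0,0,-150,0],[0,0,-150,0]])

```text
time: 14.18
eef_pos: [0.5288, -0.0218, 0.2235]
orientation: [2.123, 2.312, 0.003]
wrist_force: [-0.2, 0.4, -0.6]
opening: 0.0005
finger_force: 0.0
```

Run:
```python
from h import *
from fit import blobs
s=arm.read_state();print(s['time'],s['eef_pos'],s['wrist_force'])
ps=cam('scene','s4.png');print([(int(a),np.round(c,1).tolist()) for a,c in blobs(ps,(235,228,350,292))])
q=(.54620899,.05662092,-1.48504356);C,S=np.cos(q[2]),np.sin(q[2])
for x in (-.076,-.038,0,.038,.076): print([np.round(proj(ps,(q[0]+C*x+S*.024,q[1]+S*x-C*.024,z)),1) for z in(.053,.048)])
a=cv2.imread('pics/s4.png')[210:345,210:390];cv2.imwrite('pics/s4c.png',cv2.resize(a,None,fx=4.4,fy=4.4,interpolation=cv2.INTER_CUBIC))
```

```text
14.175 [ 0.52884728 -0.0217855   0.22353674] [-0.16190682  0.40727734 -0.55173357]
[(16, [276.5, 231.9]), (16, [289.5, 239.9]), (286, [317.9, 244.6]), (139, [252.6, 245.4]), (20, [303.5, 248.5]), (147, [265.4, 254.2]), (22, [318.2, 257.6]), (159, [278.9, 263.4]), (23, [333.9, 267.4]), (177, [293.3, 273.2]), (189, [308.5, 283.6])]
[array([252.9, 243.5]), array([253., 246.])]
[array([265.7, 252.2]), array([265.9, 254.8])]
[array([279.3, 261.4]), array([279.5, 264.1])]
[array([293.8, 271.2]), array([293.9, 273.9])]
[array([309.1, 281.5]), array([309.2, 284.3])]
```

View pics/s4c.png

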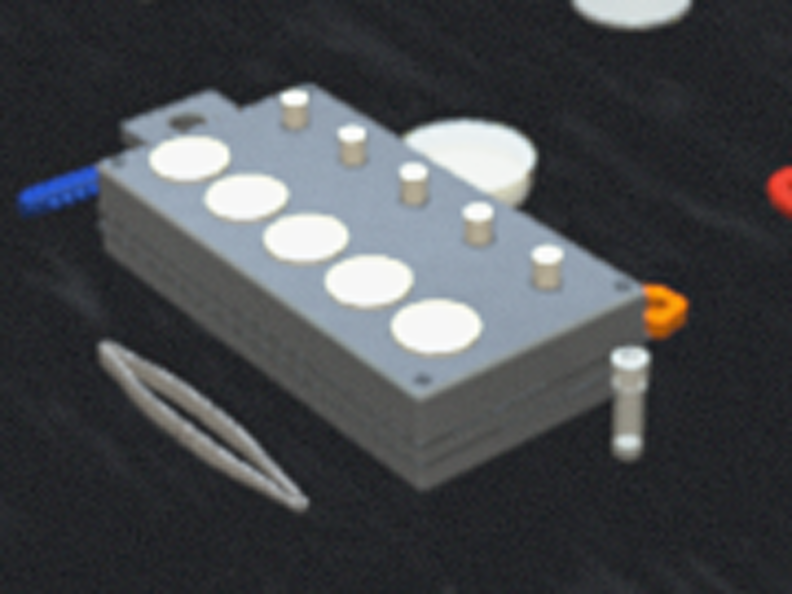

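The picture shows all five caps flat on the block: centres dropped about 2.1–2.6 px, roughly the 5 mm stroke. The vents and loose things are at the same pixels as before. Handing in.

```bash
python3 -c "
from cell import arm
print(arm.hand_in())"
```

```text
the job is handed in; nothing more can be done
None
```

I pressed all five plugs home in order from the lug end in one pass, left the vent pins and loose things where they were, lifted the arm clear and handed the job in at about 14 s; no verdict came back.

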